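# Run the spring probe along a bevelled joint

### The arm

A 6-joint arm with a two-finger parallel gripper is mounted at the origin on the work surface. World frame = base frame: x ahead of the robot, y to its left, z up, the work surface at z = 0. Lengths are in m, angles in rad, forces in N, time in s.
With the tool pointing down it reaches from about 0.375 to 0.975 m from the base axis. Payload 3.8 kg.
Tool frame: the origin (TCP) lies midway between the tips of the shut fingers; the grasp point (between the pads) lies 19 mm behind it; z points along the fingers, y is the line along which they close (so a half turn about z gives the same grasp; the last joint's range is limited). The gripper opens to 85 mm and grips with 20 to 120 N. Pads are 22 mm wide; open, the fingers measure 114 mm over their backs; the gripper's body (76 mm by 85 mm) begins 54 mm behind the grasp point. The pads swing forward as they close: fully open they stand 13 mm farther back than shut.
Start: joints at [-1.329, 0.264, 1.604, -0, 1.274, -0.037], TCP at [0.186, -0.649, 0.231] pointing down, gripper open.
Joint ranges: [-2.63, 2.63], [-0.94, 2.18], [0.31, 2.57], [-1.31, 4.45], [0, 2.66], [-2.55, 2.55]. Speed limits (rad/s): [2.57, 2.57, 3.14, 3.14, 3.14, 3.14].

### API

Orientations are given as a rotation vector (axis times angle).
In Python, from workcell import * gives the robot as it stands. The module is installed in compiled form; this text tells all that it offers.
- The arm moves only by the tool apply_moves, never from a script. Its arguments are lists of equal length, an entry for each row: "fingers": the opening, from 0 (shut) to 1 (fully open); "travel": the shift along the tool's x, y, z normalised to -1 to 1, where 1 is 0.05 m, a list of three; "rotation": the turn, a rotation vector about the tool's x, y, z normalised to -1 to 1, where 1 is 6 degrees, a list of three. In form: {"fingers": [fingers, ...], "travel": [[dx, dy, dz], ...], "rotation": [[ax, ay, az], ...]}. A call has 1 to 12 rows; each row shifts and turns the commanded pose from where the row before left it, along the tool's axes as they then stand; what a row does not reach is not made up. A row lasts 1/10 s, in which the tool goes at most 50 mm and 8.59 degrees, less where a joint would pass 70% of its speed; a pose out of reach is approached as far as the arm can. A call with a number of a shift or a turn outside -1 to 1 is refused whole. A call with a gripper value outside its range is refused whole. The fingers move at their own pace and stop on an object; "newtons" is the grip in N (left out, the last holds). Time passes only in rows, so rows that do not move let the fingers close. It gives the time, the measured TCP pose, the force, the opening and the grip force at its end, in the units of the state.
- read_state(): the state, without advancing time (a new reading comes with each control period).
- read_camera(name): name is "scene" or "top"; returns a dict with "image" (384x512x3 uint8, red, green, blue), "fx", "fy", "cx", "cy" (pixels), "extrinsics" (4x4, takes a point from world to camera coordinates). Camera axes: x right, y down, z forward; pixel columns grow to the right and rows downward; lengths in m; the calibration is good to about 2 mm. A picture is of the moment at which its call begins. There is no depth.
- finish_job(): hands the job in; it is judged then, once.
Trained networks look in the newest picture that a camera, given by its name, has taken for a name from the list of things; names that differ only in an ending like _2 or _b are one class to them, and where a whole thing is asked for, a point or a joint stands for the part that bears it (a point fixed in the world has none). Each returns a list of dicts, best first, with "p" (0 to 1); they miss things now and then, are a little off and sometimes report something else, mostly with a low value. They report only what shows in the picture. A call takes as long as a camera call. They do not tell look-alikes from the thing itself.
- regions_of(camera, name): "mask" (384x512 bool, what is visible of it) and "bbox" ([left, top, width, height] in pixels, round what is visible of it).
- tip_of(camera, name): "location" ([column, row] in pixels: a listed point, or the origin of a listed thing).
The state is a dict: "time": time; "q": joint angles; "joint_vel": joint speeds; "joint_torque": joint torques, N m; "tool_pos": TCP position; "tcp_rot": TCP orientation; "wrist_force": force on the tool from outside, world axes, zero at the start; "torque": the same for the moment, N m; "width": opening from 0.0 (shut) to 1.0 (fully open); "grip_force": force on a finger pad.
Only numpy, scipy, OpenCV 4.12 (cv2) and the standard library are available. Lean on these libraries where they do the work, as an engineer would, in place of code of your own. Each camera call takes 0.05 s, during which the arm holds its last target. There are 200 camera calls.

### The job

Take the spring probe from its fork and run its ball tip slowly, about 3 cm a second, along the V joint between the blue plates, from the joint's open end (away from the stop block), round the bend, until the probe gently bumps the stop block. Keep the tip lightly sprung in the joint all the way, without lifting it out, pushing it in to its limit or shoving the stop block along. Then hang the probe back upright in its fork by the collar and let go, leaving everything else on the bench where it is.

Things in the scene. Friction and masses are not known exactly. Their poses are not given: they have to be found in the camera images.
- probe: spring probe, upright, 173 mm long. Origin: centre of the underside of its round steel collar (50 mm across, 8 mm thick), z up along the probe. Above the collar a black square handle 22 x 22 mm, from z 8 to 78 mm, sides along the probe's x and y. Below the collar a steel barrel 16 mm across down to z -60 mm; out of it comes a sprung rod 8 mm across ending in a ball 10 mm across. About 0.18 kg
- probe_tip (a point): lowest point of the probe's ball tip, on the probe's axis, 95 mm below the origin when the spring is free
- plunger (a joint): how far the sprung tip is pushed into the probe, 0 (free) to 0.016 m (its limit); about 1 N to start moving, 2.8 N at 7 mm, 5 N at the limit
- fork: grey stand with a flat fork, fixed to the bench. Origin on the bench under the seat; the slot between the two prongs (28 mm wide, prongs 26 mm wide and 8 mm thick) is open towards the fork's -x, prong ends 36 mm before the seat, slot's closed end 18 mm behind it; below, a post 34 mm and more behind the seat and a foot 12 mm high
- fork_seat (a point): centre of the fork's seat, level with the top of the prongs, 130 mm above the bench: the collar's underside rests here, the barrel hanging through the slot. Axes as the fork's
- gusset: two steel plates 14 mm thick with blue painted tops, screwed to a steel block, fixed to the bench, together 215 x 235 mm; plate top 50 mm above the bench. Origin: centre of the underside. Between the plates runs a joint, a V groove with bare ground 45 degree sides, 31 mm wide at the top, in two straight legs with a 50 degree bend; four screw heads stand 5 mm proud beside it
- seam_start (a point): where to set the tip down: point in the joint 15 mm from its open end, at the height of the tip's lowest point when seated in the V (13.4 mm below the plate top). The first leg runs straight from here to seam_bend, 85 mm on
- seam_one (a point): point on the first leg, half way (42 mm) to the bend, same height
- seam_bend (a point): the bend of the joint, same height
- seam_two (a point): point on the second leg, 38 mm past the bend, same height. The second leg runs straight from seam_bend through here to the stop block
- stop: stop block astride the second leg, 36 mm long, 50 mm wide (foot 80 mm), 30 mm high, with a black knob up to 40 mm. Origin: middle of the lower edge of its face that looks back along the joint, at the height of the plate top; its +x points on along the joint. The face is 75 to 115 mm past the bend, so the barrel meets it 8 mm earlier. It slides if pushed with more than about 20 N
- parts_bin: green open bin of small parts, 110 x 90 x 60 mm, fixed to the bench. Origin: centre of the underside
- screwdriver: screwdriver with a black handle, lying. Bystander
- wrench: steel wrench, lying. Bystander
- coupling: brass pipe coupling, tube 60 mm across, 45 mm high, upright. Bystander. Origin: centre of its underside
- bush: solid steel cylinder 48 mm across, 50 mm high, upright. Bystander. Origin: centre of its underside
- jar: closed jar 60 mm across, 85 mm high. Bystander. Origin: centre of its underside
- flange: dark steel ring 90 mm across, 14 mm thick, lying flat. Bystander. Origin: centre of its underside
- carton: closed cardboard box 70 x 100 x 60 mm. Bystander. Origin: centre of its underside
There are look-alikes about, which are no part of the job. There is more than one size of the probe; the one meant has the size given above. Leave any pink or purple look-alike of the fork alone.

How it is judged:
By the outcome, as a careful person would: the job done as asked, in the order asked, and still so for the second after the job is handed in, with the robot touching nothing.
It also fails if it takes over 64 s, if anything falls off the work surface, if the arm or the gripper's body presses on something with over 40 N, if the wrist force passes 120 N, or if a joint passes its speed limit or range.

## Working session

There is one attempt and no reset: what is moved stays moved. The work goes in short steps, Python scripts to look and compute and a tool call to move; the robot and the scene stay as the last step left them, time stands still between calls to the robot, and variables do not carry over. Pictures are saved under pics/ and viewed, at most 10 in all, crops included, and the job is handed in when it is done.

Besides the shell and the picture viewer there is one more tool, called after "Call:" by a JSON object that holds its "name" and its "arguments". apply_moves: Moves the arm, as the interface text tells. Scaled input: -1 to 1 covers 0.05 m each way for a shift and 6 degrees each way for a turn. Its arguments: {"type":"object","properties":{"fingers":{"type":"array","items":{"type":"number"}},"travel":{"type":"array","items":{"type":"array","items":{"type":"number"}}},"rotation":{"type":"array","items":{"type":"array","items":{"type":"number"}}},"newtons":{"type":"number"}},"required":["fingers","travel","rotation"]}

```bash
mkdir -p pics; cat > h.py <<'E'
from workcell import *
import numpy as np, cv2
from scipy.spatial.transform import Rotation as R
def ray(c,uv):
    E=np.array(c["extrinsics"]);Rw=E[:3,:3];o=-Rw.T@E[:3,3]
    d=Rw.T@np.array([(uv[0]-c["cx"])/c["fx"],(uv[1]-c["cy"])/c["fy"],1.]);return o,d
def atz(c,uv,z):
    o,d=ray(c,uv);return o+d*(z-o[2])/d[2]
def proj(c,p):
    E=np.array(c["extrinsics"]);q=E[:3,:3]@np.array(p)+E[:3,3];return np.array([c["fx"]*q[0]/q[2]+c["cx"],c["fy"]*q[1]/q[2]+c["cy"]])
def tri(c1,u1,c2,u2):
    o1,d1=ray(c1,u1);o2,d2=ray(c2,u2)
    s=np.linalg.lstsq(np.stack([d1,-d2],1),o2-o1,rcond=None)[0]
    a=o1+s[0]*d1;b=o2+s[1]*d2;return (a+b)/2,np.linalg.norm(a-b)
E
python3 - <<'E'
from h import *
np.set_printoptions(precision=4,suppress=True)
cs={n:read_camera(n) for n in("scene","top")}
for n,c in cs.items():
    cv2.imwrite(f"pics/{n}0.png",cv2.resize(c["image"][:,:,::-1],(800,600),interpolation=cv2.INTER_CUBIC))
    print(n,ray(c,(256,192)),c["fx"])
Z=dict(fork_seat=.13,seam_start=.0366,seam_one=.0366,seam_bend=.0366,seam_two=.0366,stop=.05,probe=.13,fork=0,gusset=0)
for k,z in Z.items():
    for n in cs:
        for d in tip_of(n,k)[:4]: print(k,n,round(d["p"],2),np.round(d["location"],1),atz(cs[n],d["location"],z))
print(read_state())
E
```

```text
scene (array([ 1.2212, -0.0115,  0.8783]), array([-0.6946, -0.0233, -0.7191])) 424.7722627757535
top (array([ 0.4381, -0.0498,  1.2452]), array([ 0.0299, -0.0135, -0.9995])) 386.7108042200635
fork_seat scene 0.91 [135.5 189.5] [ 0.5038 -0.3317  0.13  ]
fork_seat scene 0.91 [154.  114.7] [ 0.194 -0.351  0.13 ]
fork_seat scene 0.23 [327.9 185.6] [0.4679 0.1423 0.13  ]
fork_seat top 0.88 [388.1 240.2] [ 0.3408 -0.4486  0.13  ]
fork_seat top 0.68 [346.8 180.7] [ 0.5099 -0.3268  0.13  ]
fork_seat top 0.67 [351.8 289.1] [ 0.1986 -0.3458  0.13  ]
fork_seat top 0.66 [291.4 232.3] [ 0.3577 -0.1692  0.13  ]
seam_start scene 0.7 [225.2 240.3] [ 0.5781 -0.1084  0.0366]
seam_start scene 0.69 [204.1 183.7] [ 0.3827 -0.1855  0.0366]
seam_start top 0.6 [267.7 162.1] [ 0.5688 -0.1007  0.0366]
seam_one scene 0.87 [243.5 237. ] [ 0.5658 -0.0637  0.0366]
seam_one top 0.91 [253.8 164.4] [ 0.5606 -0.0573  0.0366]
seam_bend scene 0.69 [262.5 237.2] [ 0.5643 -0.0162  0.0366]
seam_bend scene 0.67 [251. 319.] [ 0.7853 -0.0342  0.0366]
seam_bend top 0.78 [242.2 166.1] [ 0.5545 -0.0211  0.0366]
seam_bend top 0.
[... 1136 characters left out ...]
]
fork top 0.91 [339.6 277.6] [ 0.2066 -0.3406  0.    ]
fork top 0.86 [336.6 179.3] [ 0.5221 -0.326   0.    ]
gusset scene 0.77 [270.  238.7] [ 0.5397  0.0032 -0.    ]
gusset top 0.59 [234.  173.7] [0.5329 0.0056 0.    ]
{'time': 1.0, 'q': array([-1.3289,  0.2639,  1.604 , -0.    ,  1.2737, -0.0369]), 'joint_vel': array([ 0.0005,  0.0002, -0.0006,  0.0015,  0.0002, -0.0023]), 'joint_torque': array([  0.0022, -51.5077, -36.7739,  -0.    ,   0.0007,  -0.    ]), 'tool_pos': array([ 0.1858, -0.6489,  0.2313]), 'tcp_rot': array([-3.1111, -0.4365,  0.    ]), 'wrist_force': array([0.233 , 0.8001, 0.292 ]), 'torque': array([ 0.0116, -0.0249,  0.0374]), 'grip_force': 0.0, 'width': 1.0017105584154198}
```

View pics/scene0.png

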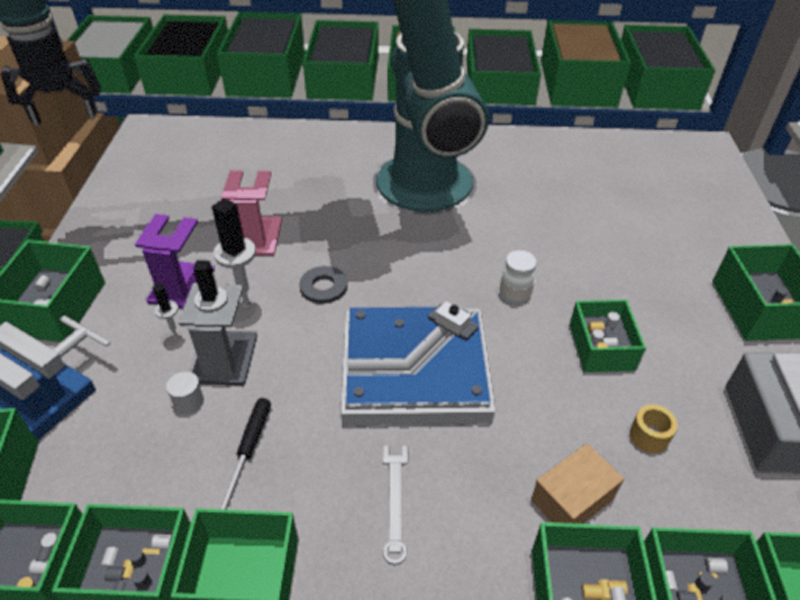

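View pics/top0.png

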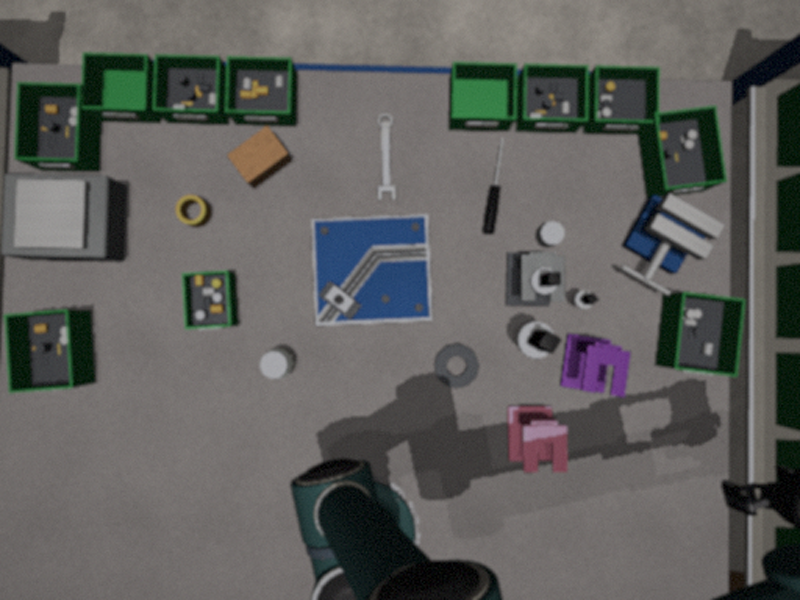

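The scene view shows the target probe hanging in the grey fork at (208,290). A large look-alike stands at (235,245) and a small one at (165,305). The gusset is at (418,360) with its open end to the left and the stop at (455,318). In the top view the probe is at (545,280) and the stop at (340,298). Next I'll rectify onto known planes for metric measurement.

```bash
cat >> h.py <<'E'
def rect(c,x0,x1,y0,y1,z,s):
    # metric top-down view: rows go with decreasing x, columns with decreasing y ; s px per mm
    w=int((y1-y0)*1000*s);h=int((x1-x0)*1000*s)
    P=[(x1,y1),(x1,y0),(x0,y0),(x0,y1)]
    H=cv2.getPerspectiveTransform(np.float32([proj(c,(*p,z)) for p in P]),np.float32([(0,0),(w,0),(w,h),(0,h)]))
    return cv2.warpPerspective(c["image"],H,(w,h),flags=cv2.INTER_CUBIC)
E
python3 - <<'E'
from h import *
cs={n:read_camera(n) for n in("scene","top")}
g=np.hstack([rect(cs[n],.41,.67,-.14,.14,.05,1.4) for n in cs])
f=np.hstack([rect(cs[n],.46,.57,-.39,-.25,z,1.4) for n,z in(("scene",.13),("top",.13),("scene",.208),("top",.208))])
f=f[:,:g.shape[1]]; g=np.vstack([g,np.zeros((f.shape[0],g.shape[1],3),np.uint8)]);g[-f.shape[0]:,:f.shape[1]]=f
print(g.shape); cv2.imwrite("pics/r1.png",g[:,:,::-1])
# groove centre line: for each y column, blue gaps
for n in cs:
    im=rect(cs[n],.41,.67,-.14,.14,.05,2).astype(float)
    b=im[:,:,2]-im[:,:,0]
    for y in(-.09,-.08,-.07,-.06,-.05,-.04,-.03,-.02,0.,.01,.02,.03,.04,.05):
        j=int((.14-y)*2000);col=b[:,j-2:j+3].mean(1);th=40
        e=np.where(np.diff((col>th).astype(int)))[0]; print(n,y,[round(.67-k/2000,4) for k in e])
E
```

```text
(517, 784, 3)
scene -0.09 [np.float64(0.64), np.float64(0.625), np.float64(0.611), np.float64(0.5855), np.float64(0.553), np.float64(0.44)]
scene -0.08 [np.float64(0.6395), np.float64(0.5855), np.float64(0.5525), np.float64(0.4395)]
scene -0.07 [np.float64(0.6385), np.float64(0.5835), np.float64(0.5515), np.float64(0.439)]
scene -0.06 [np.float64(0.6385), np.float64(0.583), np.float64(0.551), np.float64(0.4385)]
scene -0.05 [np.float64(0.6385), np.float64(0.5825), np.float64(0.55), np.float64(0.438)]
scene -0.04 [np.float64(0.6365), np.float64(0.582), np.float64(0.5495), np.float64(0.4825), np.float64(0.4655), np.float64(0.4375)]
scene -0.03 [np.float64(0.6355), np.float64(0.5815), np.float64(0.5495), np.float64(0.436)]
scene -0.02 [np.float64(0.636), np.float64(0.581), np.float64(0.5405), np.float64(0.4355)]
scene 0.0 [np.float64(0.633), np.float64(0.568), np.float64(0.5125), np.float64(0.4345)]
scene 0.01 [np.float64(0.633), np.float64(0.5545), np.float64(0.499), np.float64(0.4345)]
scene 0.02 [np.float64(0.6335), np.float64(0.541), np.float64(0.486), np.float64(0.4695), np.float64
[... 823 characters left out ...]
t64(0.5845), np.float64(0.5495), np.float64(0.4825), np.float64(0.472), np.float64(0.4375)]
top -0.02 [np.float64(0.6345), np.float64(0.584), np.float64(0.543), np.float64(0.437)]
top 0.0 [np.float64(0.633), np.float64(0.574), np.float64(0.516), np.float64(0.436)]
top 0.01 [np.float64(0.6325), np.float64(0.5605), np.float64(0.502), np.float64(0.4355)]
top 0.02 [np.float64(0.632), np.float64(0.5465), np.float64(0.4885), np.float64(0.47), np.float64(0.45), np.float64(0.435)]
top 0.03 [np.float64(0.632), np.float64(0.5335)]
top 0.04 [np.float64(0.631), np.float64(0.519), np.float64(0.439), np.float64(0.434)]
top 0.05 [np.float64(0.631), np.float64(0.506), np.float64(0.4445), np.float64(0.4325)]
```

View pics/r1.png

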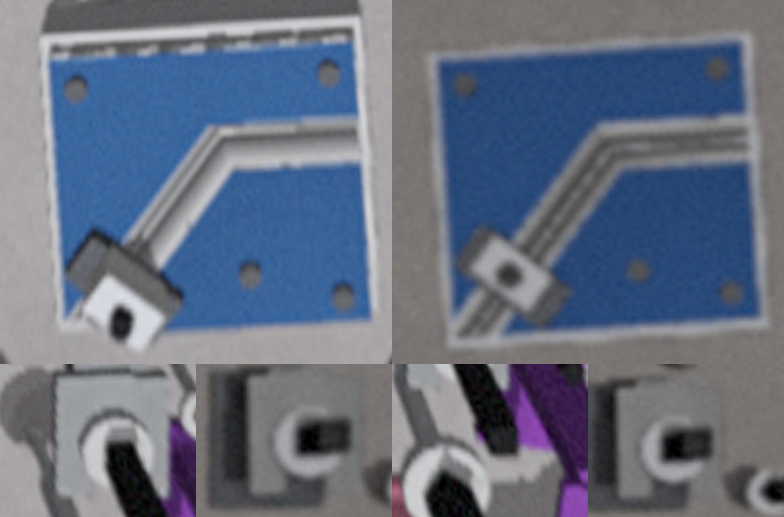

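The rectified gusset shows leg 1 running at about x=0.568 and the bend near (0.566,-0.017), with the stop on leg 2. Next I'll zoom on the probe at the collar plane and the handle-top plane.

```bash
python3 - <<'E'
from h import *
cs={n:read_camera(n) for n in("scene","top")}
row=lambda z:np.hstack([rect(cs[n],.475,.555,-.37,-.28,z,4) for n in cs])
im=np.vstack([row(.138),row(.208)])[:600]
im=np.ascontiguousarray(im)
im=np.clip(im.astype(float)*1.3,0,255).astype(np.uint8)
for k in range(0,720,40): im[::,k]//=2; 
for k in range(0,600,40): im[k]//=2
cv2.imwrite("pics/z1.png",im[:,:,::-1]);print(im.shape)
for n in cs:
    for d in regions_of(n,"probe")[:4]: print(n,round(d["p"],2),d["bbox"])
E
```

```text
(600, 718, 3)
scene 0.97 [132.8, 132.1, 31.5, 64.6]
scene 0.96 [124.5, 167.5, 20.6, 33.7]
scene 0.74 [98.7, 186.2, 17.7, 28.2]
scene 0.27 [277.1, 196.7, 29.4, 23.1]
top 0.94 [333.0, 203.8, 28.3, 25.9]
top 0.6 [339.0, 169.6, 20.6, 13.1]
```

View pics/z1.png

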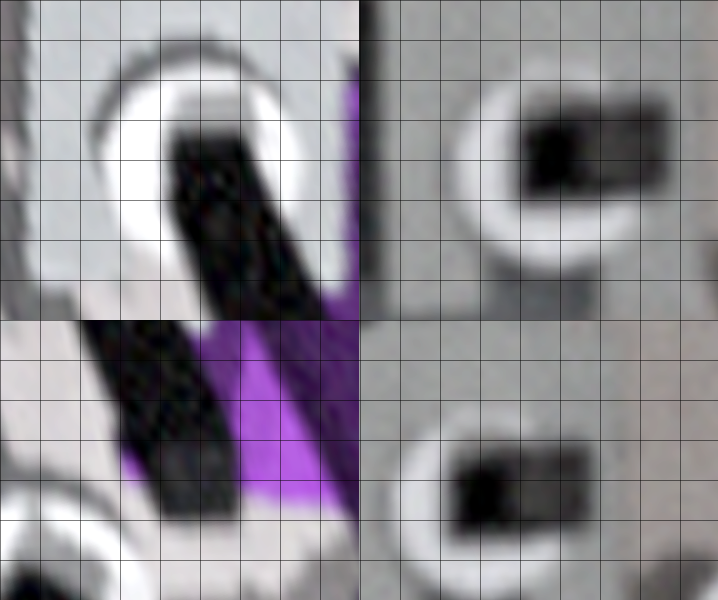

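The collar centre is (0.5134,-0.330) and the two cameras agree. The handle yaw is about 0.

Call:
{"name": "apply_moves", "arguments": {"fingers": [0.7,0.7,0.7,0.7,0.7,0.7,0.7,0.7,0.7,0.7,0.7,0.7], "travel": [[0,0,-0.5],[0,0,-0.5],[0,0,-0.5],[0.65,0.64,0],[0.65,0.64,0],[0.65,0.64,0],[0.65,0.64,0],[0.65,0.64,0],[0.65,0.64,0],[0.65,0.64,0],[0.65,0.64,0],[0.65,0.64,0]], "rotation": [[0,0,1],[0,0,1],[0,0,0.66],[0,0,0],[0,0,0],[0,0,0],[0,0,0],[0,0,0],[0,0,0],[0,0,0],[0,0,0],[0,0,0]], "newtons": 60}}

```text
time: 2.5
tool_pos: [0.4556, -0.8933, 0.2679]
tcp_rot: [3.134, 0.001, 0.007]
wrist_force: [-0.1, -0.9, -5.0]
width: 0.701
grip_force: 0.0
```

Call:
{"name": "apply_moves", "arguments": {"fingers": [0.7,0.7,0.7], "travel": [[0.65,0.64,0],[0,0,0],[0,0,0]], "rotation": [[0,0,0],[0,0,0],[0,0,0]]}}

```text
time: 2.8
tool_pos: [0.4754, -0.9025, 0.2811]
tcp_rot: [3.081, 0.001, 0.047]
wrist_force: [0.1, -0.1, -0.0]
width: 0.7
grip_force: 0.0
```

I got the sign of tool y wrong, and the arm went outward but touched nothing. I'll correct that now.

```bash
cat >> h.py <<'E'
def to(target,yaw=0.):
    s=read_state();p=s["tool_pos"];Q=R.from_rotvec(s["tcp_rot"])
    T=R.from_euler('z',yaw)*R.from_rotvec([np.pi,0,0])
    print("t",round(s["time"],2),"p",np.round(p,4),"shift tool-units",np.round(T.inv().apply(np.array(target)-p)/.05,3),"(axes after turn)  turn units",np.round((Q.inv()*T).as_rotvec(degrees=True)/6,3),"F",np.round(s["wrist_force"],2),"q",np.round(s["q"],2))
E
python3 -c "
from h import *
to([.5134,-.330,.30])"
```

```text
t 2.8 p [ 0.4754 -0.9025  0.2811] shift tool-units [  0.76  -11.45   -0.378] (axes after turn)  turn units [ 0.574 -0.289  0.008] F [ 0.05 -0.15 -0.03] q [-1.11  1.05  0.31  0.    1.72  0.46]
```

Call:
{"name": "apply_moves", "arguments": {"fingers": [0.7,0.7,0.7,0.7,0.7,0.7,0.7,0.7,0.7,0.7,0.7,0.7], "travel": [[0,-0.5,0],[0,-0.7,0],[0.08,-0.9,0],[0.08,-0.9,0],[0.08,-0.9,0],[0.08,-0.9,0],[0.08,-0.9,0],[0.08,-0.9,0],[0.08,-0.9,0],[0.08,-0.9,0],[0.08,-0.9,0],[0.08,-0.9,0]], "rotation": [[0,0,0],[0.57,-0.29,0.01],[0,0,0],[0,0,0],[0,0,0],[0,0,0],[0,0,0],[0,0,0],[0,0,0],[0,0,0],[0,0,0],[0,0,0]]}}

```text
time: 4.0
tool_pos: [0.5154, -0.3926, 0.281]
tcp_rot: [3.137, -0.004, 0.007]
wrist_force: [1.2, 0.3, -0.2]
width: 0.695
grip_force: 0.0
```

Call:
{"name": "apply_moves", "arguments": {"fingers": [0.6,0.6,0.6], "travel": [[0,-0.9,0],[0,0,0],[0,0,0]], "rotation": [[0,0,0],[0,0,0],[0,0,0]]}}

```text
time: 4.3
tool_pos: [0.516, -0.3484, 0.2805]
tcp_rot: [3.137, 0.0, 0.007]
wrist_force: [0.1, -0.2, 0.9]
width: 0.598
grip_force: 0.0
```

```bash
python3 -c "
from h import *
to([.5134,-.330,.161])"
```

```text
t 4.3 p [ 0.516  -0.3484  0.2805] shift tool-units [-0.051 -0.368  2.391] (axes after turn)  turn units [ 0.043 -0.043  0.001] F [ 0.14 -0.15  0.86] q [-0.63  0.14  1.67 -0.    1.33  0.94]
```

Call:
{"name": "apply_moves", "arguments": {"fingers": [0.6,0.6,0.6,0.6,0.6,0.6,0.6,0.6,0.6], "travel": [[-0.05,-0.37,0],[0,0,0.2],[0,0,0.4],[0,0,0.4],[0,0,0.4],[0,0,0.4],[0,0,0.4],[0,0,0.19],[0,0,0]], "rotation": [[0.04,-0.04,0],[0,0,0],[0,0,0],[0,0,0],[0,0,0],[0,0,0],[0,0,0],[0,0,0],[0,0,0]]}}

```text
time: 5.2
tool_pos: [0.5114, -0.3288, 0.1551]
tcp_rot: [-3.136, 0.003, 0.011]
wrist_force: [-0.2, -0.4, -0.0]
width: 0.605
grip_force: 0.0
```

```bash
python3 -c "
from h import *
to([.5134,-.330,.161])
cs={n:read_camera(n) for n in('scene','top')}
a=[cv2.resize(cs[n]['image'][r:r+75,c:c+100],(400,300),interpolation=3) for n,r,c in(('scene',140,90),('top',145,300))]
cv2.imwrite('pics/g1.png',np.hstack(a)[:,:,::-1])"
```

```text
t 5.2 p [ 0.5114 -0.3288  0.1551] shift tool-units [ 0.04   0.024 -0.119] (axes after turn)  turn units [-0.057  0.068 -0.017] F [-0.17 -0.39 -0.03] q [-0.61  0.2   1.82  0.    1.12  0.96]
```

View pics/g1.png

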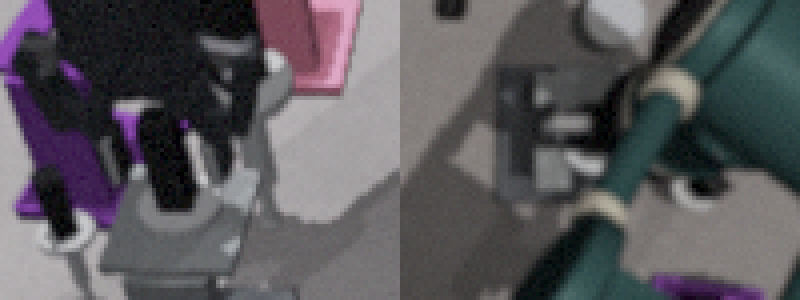

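The fingers straddle the handle, at scene crop (165,160). I'll close on it.

Call:
{"name": "apply_moves", "arguments": {"fingers": [0.4,0.2,0.1,0.1,0.1,0.1], "travel": [[0.04,0,0],[0,0,0],[0,0,0],[0,0,0],[0,0,0],[0,0,0]], "rotation": [[0,0,0],[0,0,0],[0,0,0],[0,0,0],[0,0,0],[0,0,0]], "newtons": 60}}

```text
time: 5.9
tool_pos: [0.5158, -0.3294, 0.1589]
tcp_rot: [-3.139, 0.001, 0.002]
wrist_force: [-0.1, -0.1, 7.0]
width: 0.248
grip_force: 59.7
```

```bash
python3 -c "
from h import *
for i in range(4): read_camera('top'); to([.5134,-.330,.161])"
```

```text
t 5.95 p [ 0.5158 -0.3295  0.1589] shift tool-units [-0.048  0.011 -0.043] (axes after turn)  turn units [-0.021  0.012 -0.006] F [0.52 0.76 6.14] q [-0.61  0.2   1.82  0.    1.12  0.96]
t 6.0 p [ 0.5158 -0.3295  0.1589] shift tool-units [-0.049  0.011 -0.042] (axes after turn)  turn units [-0.02   0.012 -0.006] F [1.53 0.82 5.89] q [-0.61  0.2   1.82  0.    1.12  0.96]
t 6.05 p [ 0.5158 -0.3294  0.1589] shift tool-units [-0.048  0.011 -0.042] (axes after turn)  turn units [-0.021  0.012 -0.006] F [0.13 0.75 5.65] q [-0.61  0.2   1.82  0.    1.12  0.96]
t 6.1 p [ 0.5158 -0.3295  0.1589] shift tool-units [-0.048  0.011 -0.042] (axes after turn)  turn units [-0.021  0.012 -0.006] F [ 1.09 -0.61  4.82] q [-0.61  0.2   1.82  0.    1.12  0.96]
```

Call:
{"name": "apply_moves", "arguments": {"fingers": [0.1,0.1,0.1,0.1,0.1,0.1,0.1,0.1,0.1,0.1,0.1,0.1], "travel": [[0,0,-0.1],[0,0,-0.3],[0,0,-0.5],[0,0,-0.5],[0,0,-0.5],[0,0,-0.4],[0,0,-0.2],[0,-0.2,0],[0.2,-0.5,0],[0.2,-0.6,0],[0.2,-0.6,0],[0.2,-0.6,0]], "rotation": [[0,0,0],[0,0,0],[0,0,0],[0,0,0],[0,0,0],[0,0,0],[0,0,0],[0,0,0],[0,0,0],[0,0,0],[0,0,0],[0,0,0]]}}

```text
time: 7.3
tool_pos: [0.5544, -0.2023, 0.2806]
tcp_rot: [-3.136, 0.002, 0.011]
wrist_force: [0.3, 0.4, -1.7]
width: 0.252
grip_force: 58.9
```

Call:
{"name": "apply_moves", "arguments": {"fingers": [0.1,0.1,0.1,0.1,0.1,0.1,0.1], "travel": [[0.2,-0.6,0],[0.15,-0.6,0],[0,-0.5,0],[0,-0.3,0],[0,0,0],[0,0,0],[0,0,0]], "rotation": [[0,0,0],[0,0,0],[0,0,0],[0,0,0],[0,0,0],[0,0,0],[0,0,0]]}}

```text
time: 8.0
tool_pos: [0.5727, -0.1053, 0.2827]
tcp_rot: [-3.138, 0.002, 0.007]
wrist_force: [-0.5, -0.2, -2.4]
width: 0.251
grip_force: 59.0
```

```bash
python3 -c "
from h import *
cs={n:read_camera(n) for n in('scene','top')}
to([.5732,-.101,.194])
p=read_state()['tool_pos']
for n in cs:
    for k,dz in(('probe',-.0289),('probe_tip',-.1239)):
        print(n,k,'expected',proj(cs[n],p+[-.0024,0,dz]),[(round(d['p'],2),np.round(d['location'],1)) for d in tip_of(n,k)[:4]])
a=[]
for n in cs:
    u=proj(cs[n],p+[-.0024,0,-.09]).astype(int);a.append(cv2.resize(cs[n]['image'][u[1]-60:u[1]+40,u[0]-50:u[0]+50],(400,400),interpolation=3));print(u)
cv2.imwrite('pics/h1.png',np.hstack(a)[:,:,::-1])"
```

```text
t 8.1 p [ 0.5728 -0.1055  0.2829] shift tool-units [ 0.008 -0.09   1.777] (axes after turn)  turn units [-0.033  0.037 -0.02 ] F [-0.83  0.04 -2.28] q [-0.23  0.06  1.74  0.    1.34  1.35]
scene probe expected [222.27002144 174.69203076] [(0.96, array([146.5, 162.4])), (0.95, array([218. , 174.8])), (0.7, array([332.1, 187.2])), (0.68, array([105.2, 202.5]))]
scene probe_tip expected [224.34831349 204.78193053] [(0.6, array([227.1, 237.3])), (0.46, array([158.8, 195.1])), (0.4, array([222.4, 207.7]))]
top probe expected [273.30314294 152.50316061] [(0.59, array([373.2, 190.7])), (0.57, array([345.2, 216.4])), (0.51, array([273.9, 151.4]))]
top probe_tip expected [271.31976193 156.94250267] []
[223 194]
[271 155]
```

View pics/h1.png

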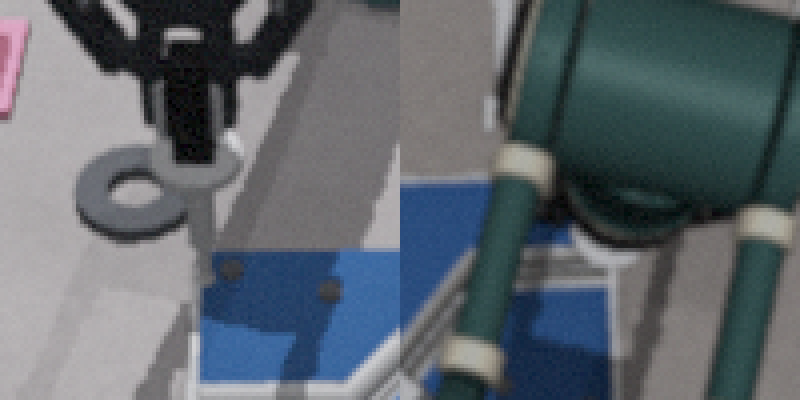

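The probe hangs upright in the grip, with its tip at scene pixel (224,205), as computed. I'll descend towards the seam start.

Call:
{"name": "apply_moves", "arguments": {"fingers": [0.1,0.1,0.1,0.1,0.1,0.1,0.1,0.1,0.1,0.1], "travel": [[0.01,-0.09,0.2],[0,0,0.4],[0,0,0.4],[0,0,0.4],[0,0,0.3],[0,0,0.2],[0,0,0.1],[0,0,0],[0,0,0],[0,0,0]], "rotation": [[-0.03,0.04,-0.02],[0,0,0],[0,0,0],[0,0,0],[0,0,0],[0,0,0],[0,0,0],[0,0,0],[0,0,0],[0,0,0]]}}

```text
time: 9.3
tool_pos: [0.5743, -0.1, 0.1843]
tcp_rot: [-3.141, -0.002, -0.004]
wrist_force: [0.3, 0.1, -2.0]
width: 0.249
grip_force: 59.2
```

```bash
python3 -c "
from h import *
for i in range(6): read_camera('top'); to([.5732,-.101,.154])"
```

```text
t 9.35 p [ 0.5742 -0.1001  0.1842] shift tool-units [-0.02   0.019  0.603] (axes after turn)  turn units [-0.001 -0.023  0.012] F [ 0.03  0.67 -2.23] q [-0.22  0.12  1.86  0.    1.16  1.35]
t 9.4 p [ 0.5741 -0.1     0.184 ] shift tool-units [-0.018  0.019  0.601] (axes after turn)  turn units [-0.002 -0.021  0.012] F [-0.26 -0.55 -2.18] q [-0.22  0.12  1.86  0.    1.16  1.35]
t 9.45 p [ 0.574  -0.1     0.1839] shift tool-units [-0.015  0.02   0.598] (axes after turn)  turn units [-0.003 -0.019  0.012] F [-0.06  0.11 -2.33] q [-0.22  0.12  1.86  0.    1.16  1.35]
t 9.5 p [ 0.5738 -0.1     0.1837] shift tool-units [-0.013  0.021  0.594] (axes after turn)  turn units [-0.003 -0.016  0.012] F [-0.08  0.05 -2.3 ] q [-0.22  0.12  1.86  0.    1.16  1.35]
t 9.55 p [ 0.5737 -0.0999  0.1835] shift tool-units [-0.011  0.021  0.591] (axes after turn)  turn units [-0.004 -0.013  0.012] F [-0.16  0.33 -1.99] q [-0.22  0.12  1.86  0.    1.16  1.35]
t 9.6 p [ 0.5736 -0.0999  0.1834] shift tool-units [-0.008  0.022  0.588] (axes after turn)  turn units [-0.004 -0.01   0.012] F [-0.05 -0.37 -2.12] q [-0.22  0.12  1.86  0.    1.16  1.35]
```

Call:
{"name": "apply_moves", "arguments": {"fingers": [0.1,0.1,0.1,0.1,0.1,0.1,0.1,0.1,0.1,0.1], "travel": [[0,0,0.07],[0,0,0.07],[0,0,0.07],[0,0,0.07],[0,0,0.07],[0,0,0.07],[0,0,0.06],[0,0,0.06],[0,0,0.03],[0,0,0]], "rotation": [[0,0,0],[0,0,0],[0,0,0],[0,0,0],[0,0,0],[0,0,0],[0,0,0],[0,0,0],[0,0,0],[0,0,0]]}}

```text
time: 10.6
tool_pos: [0.5734, -0.0998, 0.1546]
tcp_rot: [-3.141, -0.002, -0.001]
wrist_force: [-2.1, 2.0, -0.2]
width: 0.253
grip_force: 59.2
```

```bash
python3 -c "
from h import *
for i in range(8): read_camera('top'); to([.5732,-.101,.1545])"
```

```text
t 10.65 p [ 0.5735 -0.0999  0.1548] shift tool-units [-0.006  0.023  0.005] (axes after turn)  turn units [-0.006 -0.005  0.012] F [-2.35  0.6   1.4 ] q [-0.22  0.15  1.89  0.    1.1   1.35]
t 10.7 p [ 0.5735 -0.0998  0.1548] shift tool-units [-0.006  0.024  0.005] (axes after turn)  turn units [-0.006 -0.005  0.013] F [-1.55 -0.43  1.01] q [-0.22  0.15  1.89  0.    1.1   1.35]
t 10.75 p [ 0.5735 -0.0998  0.1548] shift tool-units [-0.006  0.023  0.006] (axes after turn)  turn units [-0.005 -0.006  0.013] F [-0.93  0.45  0.76] q [-0.22  0.15  1.89  0.    1.1   1.35]
t 10.8 p [ 0.5735 -0.0998  0.1548] shift tool-units [-0.006  0.024  0.006] (axes after turn)  turn units [-0.006 -0.006  0.013] F [-2.04  0.48 -0.87] q [-0.22  0.15  1.89  0.    1.1   1.35]
t 10.85 p [ 0.5735 -0.0998  0.1547] shift tool-units [-0.006  0.023  0.005] (axes after turn)  turn units [-0.005 -0.006  0.012] F [-1.51 -0.17  0.19] q [-0.22  0.15  1.89  0.    1.1   1.35]
t 10.9 p [ 0.5735 -0.0999  0.1547] shift tool-units [-0.006  0.023  0.005] (axes after turn)  turn units [-0.006 -0.006  0.012] F [-0.91  1.28  0.03] q [-0.22  0.15  1.89  0.    1.1   1.35]
t 10.95 p [ 0.5735 -0.0998  0.1547] shift tool-units [-0.006  0.023  0.003] (axes after turn)  turn units [-0.005 -0.006  0.013] F [-0.85  0.03  0.16] q [-0.22  0.15  1.89  0.    1.1   1.35]
t 11.0 p [ 0.5735 -0.0998  0.1546] shift tool-units [-0.006  0.023  0.003] (axes after turn)  turn units [-0.006 -0.006  0.012] F [-0.6  -0.18 -0.35] q [-0.22  0.15  1.89  0.    1.1   1.35]
```

The tip is seated, with about 2.4 N of spring force and a slight +x bias. I'll trim by -1.2 mm in x and start tracing leg 1.

Call:
{"name": "apply_moves", "arguments": {"fingers": [0.1,0.1,0.1,0.1,0.1,0.1,0.1,0.1,0.1,0.1,0.1,0.1], "travel": [[-0.012,0.04,0],[-0.012,0.03,0],[-0.0036,-0.06,0],[-0.0036,-0.06,0],[-0.0036,-0.06,0],[-0.0036,-0.06,0],[-0.0036,-0.06,0],[-0.0036,-0.06,0],[-0.0036,-0.06,0],[-0.0036,-0.06,0],[-0.0036,-0.06,0],[-0.0036,-0.06,0]], "rotation": [[0,0,0],[0,0,0],[0,0,0],[0,0,0],[0,0,0],[0,0,0],[0,0,0],[0,0,0],[0,0,0],[0,0,0],[0,0,0],[0,0,0]]}}

```text
time: 12.2
tool_pos: [0.5706, -0.0731, 0.1546]
tcp_rot: [-3.141, -0.002, -0.001]
wrist_force: [1.2, -1.9, 0.6]
width: 0.246
grip_force: 59.3
```

```bash
cat >> h.py <<'E'
def on(x,y):  # signed offset of the tip line; prints pose and mean force
    F=[];
    for i in range(5): read_camera('top');F.append(read_state()["wrist_force"])
    s=read_state();print(round(s["time"],2),np.round(s["tool_pos"],4),np.round(s["tcp_rot"],4),"F",np.round(np.mean(F,0),2))
E
python3 -c "
from h import *
on(0,0)"
```

```text
12.45 [ 0.5705 -0.0726  0.1545] [-3.1396e+00 -1.7000e-03 -1.0000e-03] F [1.54 0.22 0.28]
```

Call:
{"name": "apply_moves", "arguments": {"fingers": [0.1,0.1,0.1,0.1,0.1,0.1,0.1,0.1,0.1,0.1,0.1,0.1], "travel": [[0.003,-0.06,0],[0.003,-0.06,0],[-0.0036,-0.06,0],[-0.0036,-0.06,0],[-0.0036,-0.06,0],[-0.0036,-0.06,0],[-0.0036,-0.06,0],[-0.0036,-0.06,0],[-0.0036,-0.06,0],[-0.0036,-0.06,0],[-0.0036,-0.06,0],[-0.0036,-0.06,0]], "rotation": [[0,0,0],[0,0,0],[0,0,0],[0,0,0],[0,0,0],[0,0,0],[0,0,0],[0,0,0],[0,0,0],[0,0,0],[0,0,0],[0,0,0]]}}

```text
time: 13.65
tool_pos: [0.5688, -0.0371, 0.1545]
tcp_rot: [-3.141, -0.002, -0.0]
wrist_force: [0.7, -2.1, 1.2]
width: 0.25
grip_force: 59.4
```

```bash
python3 -c "
from h import *
on(0,0)"
```

```text
13.9 [ 0.5687 -0.0366  0.1544] [-3.1396e+00 -1.6000e-03 -2.0000e-04] F [0.3  0.4  0.79]
```

Call:
{"name": "apply_moves", "arguments": {"fingers": [0.1,0.1,0.1,0.1,0.1,0.1,0.1,0.1], "travel": [[-0.0036,-0.06,0],[-0.0036,-0.06,0],[-0.0036,-0.06,0],[-0.0036,-0.06,0],[-0.0036,-0.06,0],[-0.0036,-0.06,0],[-0.02,-0.05,0],[-0.0482,-0.0357,0]], "rotation": [[0,0,0],[0,0,0],[0,0,0],[0,0,0],[0,0,0],[0,0,0],[0,0,0],[0,0,0]]}}

```text
time: 14.7
tool_pos: [0.5652, -0.0148, 0.1549]
tcp_rot: [-3.141, -0.002, -0.004]
wrist_force: [1.4, -1.0, 0.7]
width: 0.249
grip_force: 59.3
```

```bash
python3 -c "
from h import *
on(0,0)"
```

```text
14.95 [ 0.5644 -0.0145  0.1546] [-3.1398e+00 -1.6000e-03 -1.2000e-03] F [0.68 0.5  0.33]
```

Call:
{"name": "apply_moves", "arguments": {"fingers": [0.1,0.1,0.1,0.1,0.1,0.1,0.1,0.1,0.1,0.1], "travel": [[-0.0482,-0.0357,0],[-0.0482,-0.0357,0],[-0.0482,-0.0357,0],[-0.0482,-0.0357,0],[-0.0482,-0.0357,0],[-0.0482,-0.0357,0],[-0.0482,-0.0357,0],[-0.0482,-0.0357,0],[-0.0482,-0.0357,0],[-0.0482,-0.0357,0]], "rotation": [[0,0,0],[0,0,0],[0,0,0],[0,0,0],[0,0,0],[0,0,0],[0,0,0],[0,0,0],[0,0,0],[0,0,0]]}}

```text
time: 15.95
tool_pos: [0.5402, 0.003, 0.1546]
tcp_rot: [-3.141, -0.002, -0.001]
wrist_force: [3.4, 0.2, 0.9]
width: 0.25
grip_force: 59.3
```

```bash
python3 -c "
from h import *
on(0,0)"
```

```text
16.2 [0.5396 0.0033 0.1542] [-3.1399e+00 -1.7000e-03  1.6000e-03] F [1.7  2.21 0.92]
```

Call:
{"name": "apply_moves", "arguments": {"fingers": [0.1,0.1,0.1,0.1,0.1,0.1,0.1], "travel": [[-0.039,-0.048,0],[-0.039,-0.048,0],[-0.0482,-0.0357,0],[-0.0482,-0.0357,0],[-0.0482,-0.0357,0],[-0.0482,-0.0357,0],[-0.0482,-0.0357,0]], "rotation": [[0,0,0],[0,0,0],[0,0,0],[0,0,0],[0,0,0],[0,0,0],[0,0,0]]}}

```text
time: 16.9
tool_pos: [0.5238, 0.0163, 0.1544]
tcp_rot: [-3.142, -0.002, 0.0]
wrist_force: [-0.0, -2.9, 1.1]
width: 0.254
grip_force: 59.4
```

```bash
python3 -c "
from h import *
on(0,0)"
```

```text
17.15 [0.5234 0.0167 0.1542] [-3.1405e+00 -2.0000e-03  2.3000e-03] F [-0.52 -1.21  0.57]
```

Call:
{"name": "apply_moves", "arguments": {"fingers": [0.1,0.1,0.1,0.1,0.1,0.1,0.1,0.1,0.1], "travel": [[-0.0512,-0.0317,0],[-0.0512,-0.0317,0],[-0.0482,-0.0357,0],[-0.0482,-0.0357,0],[-0.0482,-0.0357,0],[-0.0482,-0.0357,0],[-0.0482,-0.0357,0],[-0.0482,-0.0357,0],[-0.0482,-0.0357,0]], "rotation": [[0,0,0],[0,0,0],[0,0,0],[0,0,0],[0,0,0],[0,0,0],[0,0,0],[0,0,0],[0,0,0]]}}

```text
time: 18.05
tool_pos: [0.5021, 0.0322, 0.1546]
tcp_rot: [-3.141, -0.002, -0.001]
wrist_force: [0.7, -2.3, 0.3]
width: 0.248
grip_force: 59.4
```

```bash
python3 -c "
from h import *
on(0,0)
cs={n:read_camera(n) for n in('scene','top')}
p=read_state()['tool_pos'];a=[]
for n in cs:
    u=proj(cs[n],p+[-.0024,0,-.09]).astype(int);a.append(cv2.resize(cs[n]['image'][u[1]-40:u[1]+35,u[0]-50:u[0]+50],(400,300),interpolation=3));
    for d in tip_of(n,'stop')[:3]: print(n,round(d['p'],2),atz(cs[n],d['location'],.05))
cv2.imwrite('pics/s1.png',np.hstack(a)[:,:,::-1])"
```

```text
18.3 [0.5015 0.0326 0.1542] [-3.14e+00 -1.70e-03  1.80e-03] F [-0.55 -0.48  0.6 ]
scene 0.59 [0.48228989 0.04289075 0.05      ]
scene 0.57 [0.50056852 0.30000899 0.05      ]
top 0.66 [0.48888726 0.04079596 0.05      ]
```

View pics/s1.png

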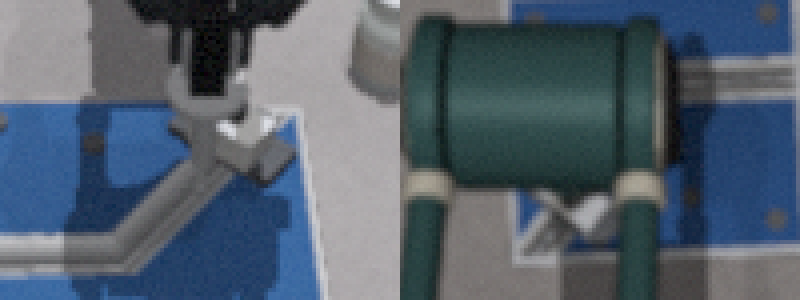

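In scene crop (205,160) the tip is in the groove, about 1 cm short of the stop. I'll creep the rest of the way.

Call:
{"name": "apply_moves", "arguments": {"fingers": [0.1,0.1,0.1], "travel": [[-0.0402,-0.0298,0],[-0.0402,-0.0298,0],[-0.0322,-0.0238,0]], "rotation": [[0,0,0],[0,0,0],[0,0,0]]}}

```text
time: 18.8
tool_pos: [0.4971, 0.0359, 0.1549]
tcp_rot: [3.141, 0.002, 0.003]
wrist_force: [0.4, -3.4, 1.4]
width: 0.249
grip_force: 59.4
```

Call:
{"name": "apply_moves", "arguments": {"fingers": [0.1], "travel": [[-0.0322,-0.0238,0]], "rotation": [[0,0,0]]}}

```text
time: 18.9
tool_pos: [0.4953, 0.0372, 0.1548]
tcp_rot: [-3.142, -0.002, -0.002]
wrist_force: [0.7, -2.1, 0.3]
width: 0.251
grip_force: 59.4
```

```bash
python3 -c "
from h import *
on(0,0)"
```

```text
19.15 [0.4948 0.0376 0.1545] [-3.1407e+00 -2.0000e-03 -1.0000e-04] F [ 0.26 -1.98  0.34]
```

Call:
{"name": "apply_moves", "arguments": {"fingers": [0.1], "travel": [[-0.0241,-0.0179,0]], "rotation": [[0,0,0]]}}

```text
time: 19.25
tool_pos: [0.4941, 0.0382, 0.1546]
tcp_rot: [-3.141, -0.002, -0.002]
wrist_force: [0.9, -3.2, 0.1]
width: 0.253
grip_force: 59.4
```

Call:
{"name": "apply_moves", "arguments": {"fingers": [0.1], "travel": [[-0.0241,-0.0179,0]], "rotation": [[0,0,0]]}}

```text
time: 19.35
tool_pos: [0.4936, 0.0385, 0.1547]
tcp_rot: [3.14, 0.003, 0.005]
wrist_force: [4.6, -6.4, -2.0]
width: 0.25
grip_force: 59.2
```

```bash
python3 -c "
from h import *
on(0,0)"
```

```text
19.6 [0.4936 0.0384 0.1547] [3.1404e+00 2.8000e-03 4.7000e-03] F [ 3.56 -4.79 -1.69]
```

The probe met the stop: about 5.7 N along the joint and the advance halted. I'll back off 2 mm, lift, and return above the fork.

Call:
{"name": "apply_moves", "arguments": {"fingers": [0.1,0.1,0.1,0.1,0.1,0.1,0.1,0.1,0.1,0.1,0.1,0.1], "travel": [[0.05,0.036,0],[0,0,-0.1],[0,0,-0.3],[0,0,-0.5],[0,0,-0.5],[0,0,-0.5],[0,0,-0.4],[0,0,-0.3],[0,0.2,0],[0.04,0.5,0],[0.04,0.8,0],[0.04,0.8,0]], "rotation": [[0,0,0],[0,0,0],[0,0,0],[0,0,0],[0,0,0],[0,0,0],[0,0,0],[0,0,0],[0,0,0],[0,0,0],[0,0,0],[0,0,0]]}}

```text
time: 20.8
tool_pos: [0.5002, -0.0786, 0.2832]
tcp_rot: [-3.14, -0.005, 0.003]
wrist_force: [0.4, -0.2, -2.5]
width: 0.251
grip_force: 59.5
```

Call:
{"name": "apply_moves", "arguments": {"fingers": [0.1,0.1,0.1,0.1,0.1,0.1,0.1,0.1,0.1,0.1], "travel": [[0.04,0.8,0],[0.04,0.8,0],[0.04,0.8,0],[0.04,0.8,0],[0.04,0.8,0],[0,0.7,0],[0,0.3,0],[0,0,0],[0,0,0],[0,0,0]], "rotation": [[0,0,0],[0,0,0],[0,0,0],[0,0,0],[0,0,0],[0,0,0],[0,0,0],[0,0,0],[0,0,0],[0,0,0]]}}

```text
time: 21.8
tool_pos: [0.5114, -0.3262, 0.2839]
tcp_rot: [-3.14, -0.004, 0.0]
wrist_force: [0.7, -0.3, -2.0]
width: 0.251
grip_force: 59.5
```

```bash
python3 -c "
from h import *
on(0,0)
to([.5158,-.3294,.285])
cs={n:read_camera(n) for n in('scene','top')}
p=read_state()['tool_pos'];a=[]
for n in cs:
    print(n,'probe exp',proj(cs[n],p+[-.0024,0,-.0289]),[(round(d['p'],2),np.round(d['location'],1)) for d in tip_of(n,'probe')[:4]])
    u=proj(cs[n],p+[-.0024,0,-.09]).astype(int);print(u);a.append(cv2.resize(cs[n]['image'][u[1]-50:u[1]+50,u[0]-50:u[0]+50],(400,400),interpolation=3))
    for k,z in(('stop',.05),('fork_seat',.13)):
        for d in tip_of(n,k)[:4]: print(n,k,round(d['p'],2),atz(cs[n],d['location'],z))
cv2.imwrite('pics/f1.png',np.hstack(a)[:,:,::-1])"
```

```text
22.05 [ 0.5117 -0.3267  0.2847] [-3.1411e+00 -4.1000e-03 -1.3000e-03] F [-0.28 -0.41 -1.95]
t 22.05 p [ 0.5117 -0.3267  0.2847] shift tool-units [ 0.081  0.053 -0.007] (axes after turn)  turn units [-0.004 -0.008  0.025] F [-0.03 -0.14 -1.75] q [-0.61  0.11  1.69  0.    1.34  0.96]
scene probe exp [125.94479686 152.00999678] [(0.83, array([145.3, 165.1])), (0.77, array([122.6, 152.3])), (0.68, array([261.3, 238.8])), (0.55, array([108.6, 198.1]))]
[131 171]
scene stop 0.98 [0.48666663 0.04596762 0.05      ]
scene fork_seat 0.93 [ 0.34345885 -0.45257     0.13      ]
scene fork_seat 0.82 [ 0.51275788 -0.32682753  0.13      ]
scene fork_seat 0.8 [ 0.19519463 -0.34533863  0.13      ]
top probe exp [359.09076946 178.0507919 ] [(0.52, array([360.4, 177.1])), (0.51, array([343.5, 216.7]))]
[352 179]
top stop 0.7 [0.48388517 0.04314852 0.05      ]
top fork_seat 0.66 [ 0.50731387 -0.3270957   0.13      ]
top fork_seat 0.63 [ 0.33963544 -0.44862619  0.13      ]
```

View pics/f1.png

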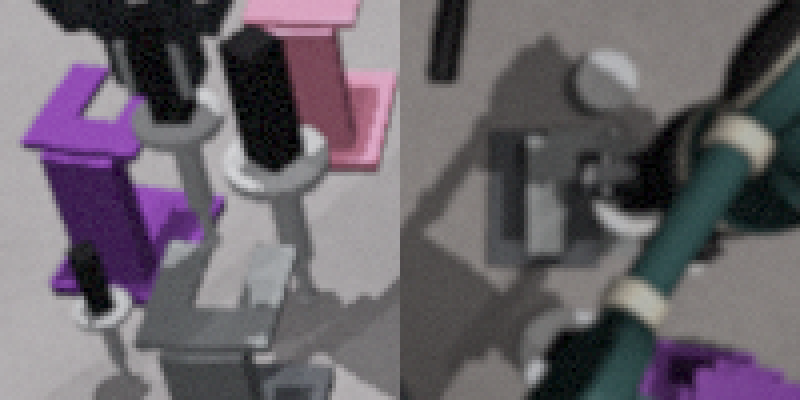

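The probe is still upright above the empty fork, whose slot is visible at scene crop (225,290). I'll align to the pick-up pose and lower.

Call:
{"name": "apply_moves", "arguments": {"fingers": [0.1,0.1,0.1,0.1], "travel": [[0.08,0.053,0],[0,0,0],[0,0,0],[0,0,0]], "rotation": [[0,0,0.025],[0,0,0],[0,0,0],[0,0,0]]}}

```text
time: 22.85
tool_pos: [0.5155, -0.3303, 0.2843]
tcp_rot: [-3.141, 0.002, -0.001]
wrist_force: [-0.1, -0.5, -2.0]
width: 0.25
grip_force: 59.4
```

```bash
python3 -c "
from h import *
on(0,0);to([.5158,-.3294,.164])"
```

```text
23.1 [ 0.5155 -0.3303  0.2844] [-3.141e+00  2.000e-03 -9.000e-04] F [ 0.05  0.04 -1.87]
t 23.1 p [ 0.5155 -0.3303  0.2844] shift tool-units [ 0.006 -0.017  2.408] (axes after turn)  turn units [-0.005 -0.005 -0.012] F [ 0.31  0.06 -1.34] q [-0.61  0.12  1.68  0.    1.34  0.96]
```

Call:
{"name": "apply_moves", "arguments": {"fingers": [0.1,0.1,0.1,0.1,0.1,0.1,0.1,0.1,0.1,0.1,0.1,0.1], "travel": [[0.006,-0.017,0.1],[0,0,0.25],[0,0,0.3],[0,0,0.3],[0,0,0.3],[0,0,0.3],[0,0,0.3],[0,0,0.25],[0,0,0.2],[0,0,0.1],[0,0,0],[0,0,0]], "rotation": [[0,0,0],[0,0,0],[0,0,0],[0,0,0],[0,0,0],[0,0,0],[0,0,0],[0,0,0],[0,0,0],[0,0,0],[0,0,0],[0,0,0]]}}

```text
time: 24.3
tool_pos: [0.5163, -0.3296, 0.1649]
tcp_rot: [-3.142, 0.002, -0.002]
wrist_force: [0.3, 0.3, -2.7]
width: 0.248
grip_force: 59.5
```

```bash
python3 -c "
from h import *
on(0,0);on(0,0);to([.5158,-.3294,.159])"
```

```text
24.55 [ 0.5163 -0.3296  0.1652] [ 3.1414e+00 -2.0000e-03  2.6000e-03] F [ 0.09 -0.05 -1.95]
24.8 [ 0.5159 -0.3294  0.1645] [-3.1411e+00  2.0000e-03 -1.1000e-03] F [-0.27  0.03 -2.06]
t 24.8 p [ 0.5159 -0.3294  0.1645] shift tool-units [-0.003  0.     0.11 ] (axes after turn)  turn units [-0.004 -0.007 -0.012] F [-0.85  0.29 -1.57] q [-0.61  0.2   1.81  0.    1.13  0.96]
```

Call:
{"name": "apply_moves", "arguments": {"fingers": [0.1,0.1,0.1,0.1,0.1,0.1], "travel": [[0,0,0.02],[0,0,0.02],[0,0,0.02],[0,0,0.02],[0,0,0],[0,0,0]], "rotation": [[0,0,0],[0,0,0],[0,0,0],[0,0,0],[0,0,0],[0,0,0]]}}

```text
time: 25.4
tool_pos: [0.5159, -0.3293, 0.1603]
tcp_rot: [-3.141, 0.002, -0.001]
wrist_force: [-0.4, -0.1, -2.3]
width: 0.253
grip_force: 59.5
```

Call:
{"name": "apply_moves", "arguments": {"fingers": [0.1,0.1], "travel": [[0,0,0.02],[0,0,0]], "rotation": [[0,0,0],[0,0,0]]}}

```text
time: 25.6
tool_pos: [0.5158, -0.3293, 0.1593]
tcp_rot: [-3.141, 0.002, -0.001]
wrist_force: [-0.5, 0.2, -2.0]
width: 0.247
grip_force: 59.5
```

```bash
python3 -c "
from h import *
on(0,0)"
```

```text
25.85 [ 0.5159 -0.3294  0.1594] [-3.141e+00  2.000e-03 -1.000e-03] F [-0.05  0.14 -2.36]
```

Call:
{"name": "apply_moves", "arguments": {"fingers": [0.1,0.1,0.1], "travel": [[0,0,0.01],[0,0,0.01],[0,0,0]], "rotation": [[0,0,0],[0,0,0],[0,0,0]]}}

```text
time: 26.15
tool_pos: [0.516, -0.3294, 0.1589]
tcp_rot: [-3.141, 0.002, -0.001]
wrist_force: [-0.7, 1.4, 1.2]
width: 0.254
grip_force: 59.9
```

```bash
python3 -c "
from h import *
on(0,0)"
```

```text
26.4 [ 0.5161 -0.3294  0.1589] [-3.1413e+00  2.0000e-03 -1.5000e-03] F [-1.03  1.19  2.84]
```

The collar is seated at the original height, so I'll release and retreat upward.

Call:
{"name": "apply_moves", "arguments": {"fingers": [0.3,0.4,0.5,0.6,0.6,0.6,0.6,0.6,0.6,0.6,0.6,0.6], "travel": [[0,0,0],[0,0,0],[0,0,0],[0,0,0],[0,0,0],[0,0,-0.1],[0,0,-0.3],[0,0,-0.5],[0,0,-0.5],[0,0,-0.5],[0,0,-0.5],[0,0,-0.3]], "rotation": [[0,0,0],[0,0,0],[0,0,0],[0,0,0],[0,0,0],[0,0,0],[0,0,0],[0,0,0],[0,0,0],[0,0,0],[0,0,0],[0,0,0]]}}

```text
time: 27.6
tool_pos: [0.5168, -0.3301, 0.2976]
tcp_rot: [3.139, -0.002, 0.007]
wrist_force: [0.7, 0.0, -0.1]
width: 0.596
grip_force: 0.0
```

Call:
{"name": "apply_moves", "arguments": {"fingers": [0.6,0.6,0.6,0.6,0.6,0.6,0.6,0.6], "travel": [[0,-0.4,0],[0,-0.7,0],[0,-0.7,0],[0,-0.7,0],[0,-0.5,0],[0,-0.2,0],[0,0,0],[0,0,0]], "rotation": [[0,0,0],[0,0,0],[0,0,0],[0,0,0],[0,0,0],[0,0,0],[0,0,0],[0,0,0]]}}

```text
time: 28.4
tool_pos: [0.5159, -0.1697, 0.2931]
tcp_rot: [-3.141, 0.001, 0.0]
wrist_force: [0.7, -0.0, -0.1]
width: 0.598
grip_force: 0.0
```

```bash
python3 -c "
from h import *
on(0,0)
cs={n:read_camera(n) for n in('scene','top')}
row=lambda z:np.hstack([rect(cs[n],.475,.555,-.37,-.28,z,4) for n in cs])
a=np.hstack([cv2.resize(cs['scene']['image'][120:240,80:240],(360,270),interpolation=3),cv2.resize(cs['scene']['image'][180:270,210:330],(358,270),interpolation=3)])
cv2.imwrite('pics/e1.png',np.vstack([row(.138),a[:280]])[:,:,::-1])"
```

```text
28.65 [ 0.516  -0.1704  0.2933] [-3.1411e+00  4.2000e-03 -4.0000e-04] F [ 0.25 -0.32 -0.13]
```

View pics/e1.png

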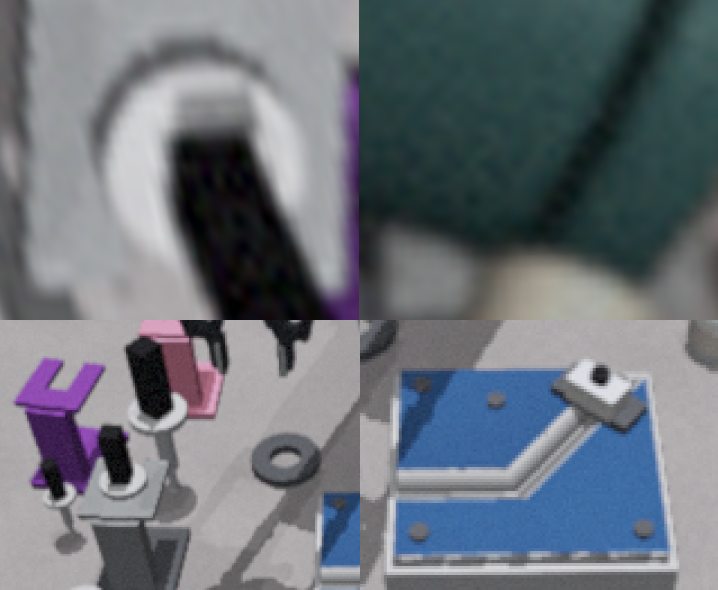

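The probe hangs upright in its fork, with the collar at the same place as before (panel centre about (203,165)). The stop is unmoved and the look-alikes are where they were. I'll hand the job in.

```bash
python3 -c "
from h import *
print(finish_job())"
```

```text
the job is handed in; nothing more can be done
None
```

The job is handed in at about 29 s of the 64 s allowed: I traced the joint from the open end round the bend to a gentle bump on the stop (about 6 N), pausing briefly several times to check forces and creeping the last few mm at 1.5–2 cm/s, then hung the probe back upright in its fork and let go; an early wrong-sign move swung the empty arm outward but touched nothing.

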